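# Release an embossing plate from its quick coupler and put it away on the rack

## Task

Take the embossing plate out of the quick coupler: pull the coupler's spring sleeve fully back so the plate is pushed out, then let go so the sleeve springs forward again. Put the plate away on the sloping rack: lay it (do not drop it) flat on top of the plate that is already there, lined up with it, tang uphill, and with its straight edge against the backstop. Leave the lower plate where it lies.

Things in the scene. Friction and masses are not known exactly. Their poses are not given: they have to be found in the camera images.
- coupler: Fixed stand of the quick coupler; origin on the table under the mouth, axes as coupler_mouth. Foot plate 90 mm wide, 12 mm high, from x -150 to 140 mm. A grey block (84 mm wide, 98 mm high) starts 68 mm behind the mouth. In front of the mouth (-x) a level ledge, 30 mm wide, 148 mm long, top 69 mm above the table, carries the plate; beside it is free space.
- coupler_mouth (a point): Centre of the coupler's mouth (front end of the brass sleeve when home), on its level axis, 75 mm above the table. x points into the coupler, level; y level, to the left of x; z up.
- sleeve (a joint): How far the brass spring sleeve is pulled back (along coupler +x), m: 0 = home, 0.018 = end stop. Takes 8 N to start, 13 N at the end, some 4 N more while the plate is locked. At about 0.012 the plate is let go and a spring ejector pushes it 45 mm out of the mouth (-x) in about 0.5 s; pull to 0.014 or more and hold 1 s. Let go, the sleeve springs home by itself; it has no catch.
- sleeve_rim (a point): Topmost point of the front edge of the sleeve's raised rim, moves with it; axes as coupler_mouth, 33 mm behind the mouth when home. The rim is a ring, diameter 84 mm, 10 mm thick (to +x). In front of it the sleeve is a barrel of diameter 60 mm, 33 mm long: the rim's front face stands 12 mm proud and can be hooked from above and pushed to +x. 25 mm are free behind the rim.
- plate_center (a point): Centre (half-way up) of the rectangle of the loose aluminium plate, 0.3 kg: 90 mm long (x), 56 mm wide (y), 12 mm thick (z); straight edge at -x, T-shaped tang (neck 22, head 35 mm wide, 42 mm long) at +x. At the start its tang is locked in the coupler, axes as coupler_mouth, this point 49 mm before the mouth; pushed out, 94 mm before it: then grip it across its width and lift it straight up.
- plate_head (a point): Middle of the end face of that plate's tang, half-way up: 87 mm along +x from plate_center. Axes as plate_center.
- plate: The same loose plate; origin at the centre of the rectangle's underside, 6 mm below plate_center. Axes as plate_center.
- shelf_foot (a point): On the fixed sloping rack: middle of the line where shelf and backstop meet. x points up the slope along the shelf (0.30 rad, 17 degrees, above level), y across (level), z square to the shelf, up. The shelf is 44 mm wide and 150 mm long; the backstop at its low end, 80 mm wide, stands 42 mm above the shelf. Beside the shelf is free space but for a 10 mm high, 90 mm wide foot on the table.
- lower_center (a point): Centre (half-way up) of the rectangle of the loose plate already on the rack: like the other, but 44 mm wide and 0.25 kg. It lies flat on the shelf, straight edge against the backstop, tang uphill: 45 mm up the slope from shelf_foot, 6 mm above the shelf, axes as shelf_foot. The other plate goes on top of it, 12 mm higher.
Not all that is in view belongs to the job. What is shaped like the part that bears lower_center but green or orange is not meant.

How it is judged (in metres and radians):
On the way, in this order (a step that is already met when the one before it is completed fails the run):
1. The sleeve is pulled back far enough (over 12 mm) and held while the plate is pushed out of the coupler (value of joint sleeve above 0.012 m and x of plate_center in the frame of coupler_mouth below -0.08 m), for 0.1 s.
2. The sleeve is let go and is back at its forward end (within 3 mm), with the plate out (value of joint sleeve below 0.003 m and x of plate_center in the frame of coupler_mouth below -0.08 m), for 0.1 s.
3. The plate is brought down onto the rack while still held: over the shelf and less than 15 mm above its place on the stack (y of plate_center in the frame of shelf_foot between -0.03 and 0.03 m and x of plate_center in the frame of shelf_foot between 0.03 and 0.09 m and z of plate_center in the frame of shelf_foot between 0.01 and 0.033 m and contact force between the fingers and plate above 0.3 N).
At the end, for the whole second after the job is handed in: Sleeve forward (within 3 mm). Plate still and flat on the lower plate (4 degrees, 3 mm), tang uphill, square within 8 degrees, straight edge within 6 mm of the backstop, centre line within 12 mm of the shelf's. Lower plate flat, within 6 mm of the backstop and 10 mm of the centre line (value of joint sleeve below 0.003 m and x of plate_center in the frame of shelf_foot between 0.04 and 0.051 m and y of plate_center in the frame of shelf_foot between -0.012 and 0.012 m and z of plate_center in the frame of shelf_foot between 0.0155 and 0.021 m and angle between the z axis of plate_center and the z axis of shelf_foot, either way round below 0.07 rad and angle between the x axis of plate_center and the x axis of shelf_foot, either way round below 0.14 rad and x of plate_head in the frame of shelf_foot above 0.09 m and linear speed of plate below 0.02 m/s and x of lower_center in the frame of shelf_foot below 0.051 m and y of lower_center in the frame of shelf_foot between -0.01 and 0.01 m and z of lower_center in the frame of shelf_foot below 0.009 m); the robot touches nothing.
It fails at once if The lower plate is pushed more than 20 mm from where it lay (distance of lower_center from where it was at the start of the episode above 0.02 m).
It also fails if it takes over 64 s, if anything falls off the work surface, if the arm or the gripper's body presses on something with over 40 N, if the wrist force passes 120 N, or if a joint passes its speed limit or range.

## Robot

A 7-joint arm with a two-finger parallel gripper is mounted at the origin on the work surface. World frame = base frame: x ahead of the robot, y to its left, z up, the work surface at z = 0. Lengths are in m, angles in degrees, forces in N, time in s.
With the tool pointing down it reaches from about 0.425 to 0.875 m from the base axis. Payload 4.7 kg.
Tool frame: the origin (TCP) lies midway between the tips of the shut fingers; the grasp point (between the pads) lies env.grip_point_offset behind it (env.grip_point_offset is the distance from the TCP to the grasp point, in m); z points along the fingers, y is the line along which they close (so a half turn about z gives the same grasp; the last joint's range is limited). The gripper opens to 87 mm and grips with 3 to 60 N. Pads are 19 mm wide; open, the fingers measure 117 mm over their backs; the gripper's body (75 mm by 190 mm) begins 51 mm behind the grasp point.
Start: joints at [67.386, 18.392, -4.016, 83.108, 1.295, 78.541, -3.26], TCP at [0.258, -0.596, 0.223] pointing down, gripper open.
Joint ranges: [-163.93, 163.93], [-17.29, 119.83], [-79.2, 71.16], [3.27, 140.29], [-89.18, 269.18], [5.43, 117.66], [-154.24, 154.24]. Speed limits (degrees/s): [147.25, 147.25, 180, 180, 180, 180, 180].

## Interface

Orientations are given as [roll, pitch, yaw] about the fixed x, y, z axes, in that order (R = Rz(yaw) Ry(pitch) Rx(roll)).
In Python, from cell import env gives the robot as it stands.
- The arm moves only by the shell command python3 -m creep 'ROWS' [FORCE]. ROWS is a JSON object of lists of equal length, an entry for each row: "translation": the shift along the tool's x, y, z in units of 0.08 m (1.0 is 0.08 m), a list of three; "turn": the turn, a rotation vector about the tool's x, y, z in units of 180 degrees (1.0 is 180 degrees), a list of three; "grip": the opening, from 0 (shut) to 1 (fully open). In form: {"translation": [[x, y, z], ...], "turn": [[ax, ay, az], ...], "grip": [grip, ...]}. A call has 1 to 5 rows; each row shifts and turns the commanded pose from where the row before left it, along the tool's axes as they then stand; what a row does not reach is not made up. A row lasts 1/8 s, in which the tool goes at most 62.5 mm and 10.7 degrees, less where a joint would pass 70% of its speed; a pose out of reach is approached as far as the arm can. A call with a number of a shift or a turn outside -1 to 1 is refused whole. A call with a gripper value outside its range is refused whole. The fingers move at their own pace and stop on an object; FORCE is the grip in N (left out, the last holds). Time passes only in rows, so rows that do not move let the fingers close. It gives the time, the measured TCP pose, the force, the opening and the grip force at its end, in the units of the state.
- env.get_obs(): the state, without advancing time (a new reading comes with each control period).
- env.read_camera(name): name is "scene" or "top" or "wrist"; returns a dict with "frame" (480x640x3 uint8, red, green, blue), "z_map" (480x640 float32, m along the optical axis (not along the pixel's ray), 0 where there is no reading), "K" (3x3 intrinsics, pixels), "rvec" (rotation vector, rad) and "tvec" (3), from world to camera coordinates, as OpenCV has them. Camera axes: x right, y down, z forward; pixel columns grow to the right and rows downward; lengths in m; the calibration is good to about 2 mm. The wrist camera is an equidistant fisheye: a pixel r from the principal point sees the ray r / f radians off the axis. A picture is of the moment at which its call begins.
- env.sign_off(): hands the job in; it is judged then, once.
The state is a dict: "time_s": time; "qpos": joint angles; "joint_velocities": joint speeds; "effort": joint torques, N m; "tool_pos": TCP position; "tool_rot": TCP orientation; "force": force on the tool from outside, world axes, zero at the start; "wrist_torque": the same for the moment, N m; "grip_width": finger opening in m; "grasp_force": force on a finger pad.
Only numpy, scipy, OpenCV 4.12 (cv2) and the standard library are available. Lean on these libraries where they do the work, as an engineer would, in place of code of your own. Each camera call takes 0.05 s, during which the arm holds its last target. There are 200 camera calls.

## Working session

There is one attempt and no reset: what is moved stays moved. The work goes in short steps, Python scripts to look and compute and a shell command to move; the robot and the scene stay as the last step left them, time stands still between calls to the robot, and variables do not carry over. Pictures are saved under pics/ and viewed, at most 10 in all, crops included, and the job is handed in when it is done.

```bash
ls; mkdir -p pics
cat > h.py <<'E'
import numpy as np, cv2
from cell import env
from scipy.spatial.transform import Rotation as R
def cam(n):
    c=env.read_camera(n); c['R']=cv2.Rodrigues(np.array(c['rvec'],float))[0]; c['t']=np.array(c['tvec'],float).ravel(); return c
def cloud(c): # world points HxWx3 (pinhole)
    z=c['z_map']; K=c['K']; v,u=np.mgrid[:480,:640]
    p=np.stack([(u-K[0,2])/K[0,0]*z,(v-K[1,2])/K[1,1]*z,z],-1)
    w=(p-c['t'])@c['R']; w[z<=0]=np.nan; return w
E
python3 - <<'E'
from h import *
o=env.get_obs(); print(o, env.grip_point_offset)
for n in('scene','top'):
    c=cam(n); cv2.imwrite(f'pics/{n}0.png',c['frame'][:,:,::-1]); np.savez(f'{n}0.npz',w=cloud(c),f=c['frame'])
    print(n,c['K'],-c['R'].T@c['t'],(c['z_map']>0).mean())
E
```

```text
pics
{'time_s': 0.0, 'qpos': array([67.38567047, 18.44214747, -4.01502052, 83.17563612,  1.29620994,
       78.54081729, -3.26120918]), 'joint_velocities': array([ 0.03014538,  0.04691991, -0.0954801 , -0.00213818, -0.04184059,
       -0.05207525, -0.06177296]), 'effort': array([ 5.78646541e-04, -4.91289067e+01, -4.03133305e-01, -3.12529743e+01,
       -6.38213125e-02,  4.34953964e-02,  1.57193399e-04]), 'tool_pos': array([ 0.25809474, -0.59595059,  0.22142003]), 'tool_rot': array([-1.79886709e+02,  7.10722551e-03,  2.34226501e+01]), 'force': array([ 0.82943735, -0.43918021,  0.11500026]), 'wrist_torque': array([ 0.00304538, -0.0205089 , -0.01856783]), 'grasp_force': 0.0, 'grip_width': 0.08695564396943817} 0.0187
scene [[457.84209203   0.         313.35279549]
 [  0.         457.84209203 243.15114143]
 [  0.           0.           1.        ]] [1.09372356 0.44841424 0.80801685] 0.9957747395833333
top [[556.25173997   0.         315.12829691]
 [  0.         556.25173997 240.65706522]
 [  0.           0.           1.        ]] [ 0.32308092 -0.15805593  1.54174313] 0.9959700520833333
```

View pics/scene0.png

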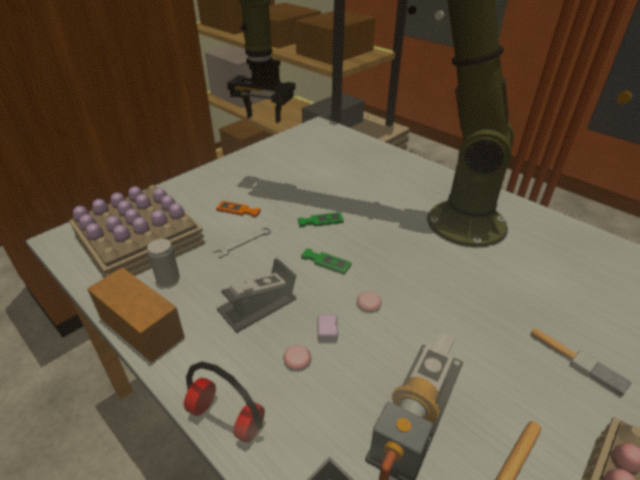

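View pics/top0.png

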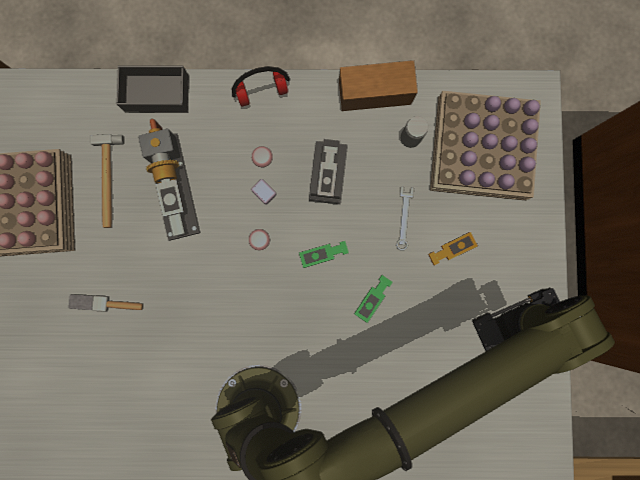

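The scene view shows the coupler (about 425,400) and the rack, whose backstop at (285,270) faces the robot. In the top view the coupler runs from the grey block (157,142) through the brass sleeve (162,168) to the plate (170,200). The rack is at (328,172), with the tang at the top (uphill, away from the robot).

Run:
```python
from h import *
d=np.load('top0.npz'); w=d['w']; hsv=cv2.cvtColor(d['f'],cv2.COLOR_RGB2HSV)
v,u=np.mgrid[:480,:640]
def roi(a,b,c,e): return (u>a)&(u<b)&(v>c)&(v<e)
def rect(m,name):
    p=w[m]; r=cv2.minAreaRect(p[:,:2].astype(np.float32)*1000)
    print(name,m.sum(),np.round(r[0]),np.round(r[1],1),round(r[2],1),'z',np.round(np.percentile(p[:,2],[5,50,95]),4))
    return p
C=roi(135,205,115,245); Z=w[...,2]
rect(C&(Z>.004)&(Z<.025),'foot'); 
rect(C&(Z>.076)&(Z<.086)&(v>178),'plate')
rect(C&(Z>.09)&(v<157),'block')
b=C&(hsv[...,1]>120)&(v>155); rect(b&(Z>.07),'brass')
rim=C&(v>150)&(v<185)&(Z>.108); p=rect(rim,'rim'); print(p[:,2].max())
S=roi(300,355,135,210)
p=w[S&(Z>.006)]; h=np.histogram(p[:,2],np.arange(0,.14,.005)); print(h[0])
rect(S&(Z>.006)&(Z<.013),'rackfoot')
m=S&(Z>.02); rect(m,'rack upper')
# sloped plane fit of points
q=w[m]
for it in range(8):
    A=np.c_[q[:,:2],np.ones(len(q))]; s=np.linalg.lstsq(A,q[:,2],rcond=None)[0]; r=abs(A@s-q[:,2]); q=q[r<max(.003,np.percentile(r,85))]
    
print('plane',s,len(q),'slope',np.arctan(np.hypot(*s[:2])),'dir',np.degrees(np.arctan2(s[1],s[0])))
for vv in range(138,208,3):
    row=[ (round(float(x[0]),3),round(float(x[1]),3),round(float(x[2]),3)) for x in w[vv,[314,328,334]]]; print(vv,row)
```

```text
foot 1747 [623. 254.] [366.1 192.4] 1.4 z [0.0043 0.0097 0.0182]
plate 657 [566. 235.] [104.5  57.5] 14.5 z [0.0771 0.0813 0.0852]
block 774 [704. 269.] [80.1 85.2] 12.9 z [0.0925 0.0978 0.1033]
brass 442 [630. 251.] [44.7 82.7] 14.3 z [0.0821 0.1014 0.1157]
rim 90 [643. 253.] [46.6 40.6] 60.2 z [0.1083 0.1133 0.1201]
0.12215945058690744
[  0 410 389  80   1   1   4   5  14  52  86 111 138 160 178 190  95  40
   5   0   0   0   0   0   0   0   0   0]
rackfoot 674 [ 645. -188.] [207.3 149. ] 0.2 z [0.0064 0.0093 0.0126]
rack upper 1080 [ 637. -188.] [ 78.6 166.3] 83.2 z [0.0489 0.0689 0.0839]
plane [ 0.22275799  0.01313919 -0.0737998 ] 386 slope 0.21954827329393653 dir 3.3756322073640797
138 [(0.744, -0.15, 0.001), (0.744, -0.189, 0.001), (0.743, -0.206, 0.005)]
141 [(0.736, -0.15, 0.0), (0.716, -0.188, 0.074), (0.715, -0.204, 0.078)]
144 [(0.728, -0.15, -0.002), (0.706, -0.187, 0.082), (0.708, -0.204, 0.074)]
147 [(0.719, -0.15, -0.0), (0.696, -0.187, 0.089), (0.696, -0.203, 0.086)]
150 [(0.709, -0.15, 0.003), (0.688, -0.187, 0.086), (0.69, -0.204, 0.079)]
153 [(0.702, -0.15, -0.002)
[... 710 characters left out ...]
 -0.204, 0.059)]
183 [(0.613, -0.15, 0.012), (0.605, -0.188, 0.055), (0.605, -0.204, 0.059)]
186 [(0.604, -0.15, 0.017), (0.597, -0.188, 0.054), (0.597, -0.204, 0.056)]
189 [(0.597, -0.15, 0.011), (0.589, -0.188, 0.054), (0.59, -0.205, 0.05)]
192 [(0.588, -0.15, 0.015), (0.582, -0.188, 0.049), (0.588, -0.206, 0.011)]
195 [(0.571, -0.151, 0.066), (0.574, -0.188, 0.045), (0.581, -0.206, 0.007)]
198 [(0.561, -0.151, 0.073), (0.561, -0.188, 0.074), (0.56, -0.204, 0.081)]
201 [(0.565, -0.15, -0.002), (0.563, -0.189, 0.014), (0.553, -0.204, 0.077)]
204 [(0.556, -0.15, 0.003), (0.556, -0.189, 0.004), (0.556, -0.206, 0.003)]
207 [(0.546, -0.15, 0.009), (0.547, -0.189, 0.005), (0.547, -0.206, 0.008)]
```

```bash
python3 -m creep '{"translation":[[0,0,-0.2],[0,0,-0.3],[0,0,0]],"turn":[[0,0,0.0433],[0,0,0.0433],[0,0,0.0433]],"grip":[0,0,0]}' 30; python3 -m creep '{"translation":[[0.375,-0.508,0],[0.375,-0.508,0],[0.375,-0.508,0],[0.375,-0.508,0],[0.375,-0.508,0]],"turn":[[0,0,0],[0,0,0],[0,0,0],[0,0,0],[0,0,0]],"grip":[0,0,0,0,0]}';  python3 -m creep '{"translation":[[0.375,-0.508,0],[0.375,-0.508,0],[0.375,-0.508,0],[0.375,-0.508,0],[0,0,0]],"turn":[[0,0,0],[0,0,0],[0,0,0],[0,0,0],[0,0,0]],"grip":[0,0,0,0,0]}'
python3 - <<'E'
from h import *
c=cam('wrist'); cv2.imwrite('pics/w1.png',c['frame'][:,:,::-1]); np.savez('w1.npz',**c)
o=env.get_obs();print(c['K'],-c['R'].T@c['t'],o['tool_pos'],o['tool_rot'],o['time_s'])
E
```

```text
time_s: 0.48
tool_pos: [0.2587, -0.5973, 0.2645]
tool_rot: [179.8, -0.1, -0.2]
force: [0.3, 1.1, -0.2]
grip_width: 0.0646
grasp_force: 0.0
time_s: 1.1
tool_pos: [0.4088, -0.3916, 0.2622]
tool_rot: [-180.0, 0.0, 0.0]
force: [-0.4, -0.5, -0.2]
grip_width: 0.0148
grasp_force: 0.0
time_s: 1.72
tool_pos: [0.5305, -0.2248, 0.2621]
tool_rot: [-179.8, -0.0, 0.6]
force: [-0.1, -0.6, -0.3]
grip_width: 0.0004
grasp_force: 0.0
[[371.64829954   0.         322.44259738]
 [  0.         371.64829954 238.18608281]
 [  0.           0.           1.        ]] [ 0.6090499  -0.22411266  0.42403881] [ 0.5289111  -0.22809245  0.26202486] [-1.79956238e+02  4.30176237e-02  3.13479053e-01] 1.775
```

View pics/w1.png

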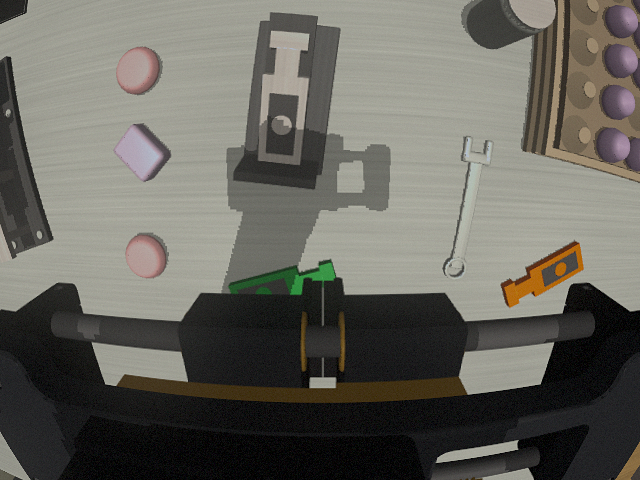

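The wrist view shows the rack up close. The lower plate covers (257–310, 30–165) with its tang at the top, its disc is at (282,125), and the backstop is at (235–320, 165–185). I'll locate it metrically.

```bash
cat >> h.py <<'E'
def wcloud(c):
    z=c['z_map']; K=c['K']; v,u=np.mgrid[:480,:640]
    x=(u-K[0,2])/K[0,0]; y=(v-K[1,2])/K[1,1]; r=np.hypot(x,y)+1e-9; s=np.tan(r)/r
    c['d']=np.stack([x*s,y*s,np.ones_like(x)],-1)@c['R']; c['o']=-c['R'].T@c['t']
    return c['o']+c['d']*z[...,None]
E
python3 - <<'E'
from h import *
c=dict(np.load('w1.npz')); c['R']=cv2.Rodrigues(c['rvec'])[0]; c['t']=c['tvec'].ravel()
w=wcloud(c); hsv=cv2.cvtColor(c['frame'],cv2.COLOR_RGB2HSV)
v,u=np.mgrid[:480,:640]; roi=(u>240)&(u<330)&(v>15)&(v<168)
g=hsv[...,2].astype(int); print(g[100,245:335:4], g[40,255:330:4])
m=(roi&(g>110)&(w[...,2]>.03)&(c['z_map']>0)).astype(np.uint8)
n,l,st,_=cv2.connectedComponentsWithStats(m); k=1+np.argmax(st[1:,4]); m=l==k; print(st[k])
q=w[m]; A=np.c_[q[:,:2],np.ones(len(q))]; s=np.linalg.lstsq(A,q[:,2],rcond=None)[0]
r=A@s-q[:,2]; ok=abs(r)<.006; s=np.linalg.lstsq(A[ok],q[ok][:,2],rcond=None)[0]
print('plane',s,'slope',np.arctan(np.hypot(*s[:2])),'dir',np.degrees(np.arctan2(s[1],s[0])),'std',r.std(),'z@(.62,-.19)',s@[.62,-.19,1])
# recast mask pixels on fitted plane with slope .30
for yaw in [np.degrees(np.arctan2(s[1],s[0]))]:
  z0=np.median(q,0)
  for it in range(3):
    X=np.array([np.cos(.3)*np.cos(np.radians(yaw)),np.cos(.3)*np.sin(np.radians(yaw)),np.sin(.3)]); Y=np.array([-np.sin(np.radians(yaw)),np.cos(np.radians(yaw)),0]); N=np.cross(X,Y)
    off=np.median(q@N); d=c['d'][m]; P=c['o']+d*((off-c['o']@N)/(d@N))[:,None]
    ab=np.c_[(P@X),(P@Y)]; rr=cv2.minAreaRect((ab*1000).astype(np.float32)); 
    ang=rr[2] if rr[2]<45 else rr[2]-90
    print(yaw,rr,ang); yaw+=ang
  lo,hi=ab.min(0),ab.max(0); print('ext',lo,hi,hi-lo)
  for a in np.arange(lo[0],hi[0],.01):
    t=ab[(ab[:,0]>a)&(ab[:,0]<a+.01)]; print(round(a-lo[0],3),t[:,1].min().round(4),t[:,1].max().round(4))
  ctr=X*(lo[0]+.045)+Y*(lo[1]+hi[1])/2+N*off; print('rect centre top',ctr,'N',N,off)
E
```

```text
[161 113  84  93 148 174 104  76  79  76  75  75  74  83 176 179  91  89
  87  94  86  85 161] [162  88  90  86 174 171 173 177 176 176 176 175 173 175  80  92  87  93
  93]
[ 259   31   51  130 2857]
plane [ 0.30802423 -0.03580809 -0.1364332 ] slope 0.300695630680307 dir -6.630922251345667 std 0.0014063624495960182 z@(.62,-.19) 0.0613453587838573
-6.630922251345667 ((646.4703369140625, -110.9461669921875), (131.13766479492188, 43.8239860534668), 0.17752587795257568) 0.17752587795257568
-6.453396373393091 ((646.1426391601562, -112.98059844970703), (131.13047790527344, 43.8187255859375), 0.005457974970340729) 0.005457974970340729
-6.4479383984227505 ((646.1324462890625, -113.04319763183594), (43.81855010986328, 131.13031005859375), 90.0) 0.0
ext [ 0.58056724 -0.13495247] [ 0.71169758 -0.09113392] [0.13113034 0.04381855]
0.0 -0.0982 -0.0926
0.01 -0.0984 -0.0921
0.02 -0.0982 -0.0918
0.03 -0.1347 -0.0911
0.04 -0.135 -0.0916
0.05 -0.1348 -0.0914
0.06 -0.1347 -0.0917
0.07 -0.1349 -0.0917
0.08 -0.1349 -0.0913
0.09 -0.1244 -0.1022
0.1 -0.1245 -0.1017
0.11 -0.1305 -0.0954
0.12 -0.1308 -0.0956
0.13 -0.1307 -0.0962
rect centre top [ 0.61925144 -0.18374769  0.06091861] N [-0.29365084  0.03318703  0.95533649] -0.1297439675655374
```

```bash
python3 -m creep '{"translation":[[0.03,-0.575,0],[0.03,-0.575,0],[0.03,-0.575,0],[0.03,-0.575,0],[0.03,-0.575,0]],"turn":[[0,0,0],[0,0,0],[0,0,0],[0,0,0],[0,0,0]],"grip":[0,0,0,0,0]}' | head -2;  python3 -m creep '{"translation":[[0.03,-0.575,0],[0.03,-0.575,0],[0.03,-0.575,0],[0.03,-0.575,0],[0.03,-0.575,0]],"turn":[[0,0,0],[0,0,0],[0,0,0],[0,0,0],[0,0,0]],"grip":[0,0,0,0,0]}'|head -2;  python3 -m creep '{"translation":[[0,0,0],[0,0,0],[0,0,0],[0,0,0]],"turn":[[0,0,-0.039],[0,0,-0.039],[0,0,0],[0,0,0]],"grip":[0,0,0,0]}'
python3 - <<'E'
from h import *
c=cam('wrist'); cv2.imwrite('pics/w2.png',c['frame'][:,:,::-1]); np.savez('w2.npz',**c)
o=env.get_obs();print(o['tool_pos'],o['tool_rot'],o['time_s'])
E
```

```text
time_s: 2.4
tool_pos: [0.5396, -0.0012, 0.2624]
time_s: 3.02
tool_pos: [0.5524, 0.2286, 0.2622]
time_s: 3.52
tool_pos: [0.5521, 0.2282, 0.2623]
tool_rot: [180.0, 0.0, 13.9]
force: [0.6, -0.4, -0.6]
grip_width: 0.0004
grasp_force: 0.0
[0.55204715 0.22853145 0.26240128] [1.79969386e+02 9.96340201e-03 1.39099999e+01] 3.575
```

View pics/w2.png

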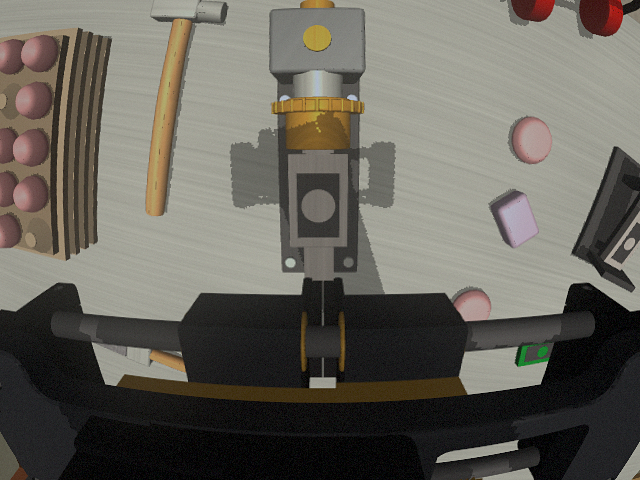

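The wrist view lines up well with the coupler. The plate spans (288–348, 153–246), the rim's front edge is at about row 112 around column 318, and the barrel spans rows 112–150.

Run:
```python
from h import *
c=dict(np.load('w2.npz')); c['R']=cv2.Rodrigues(c['rvec'])[0]; c['t']=c['tvec'].ravel()
w=wcloud(c); hsv=cv2.cvtColor(c['frame'],cv2.COLOR_RGB2HSV)
v,u=np.mgrid[:480,:640]
def onz(m,z): d=c['d'][m]; return c['o']+d*((z-c['o'][2])/d[:,2])[:,None]
m=(u>270)&(u<365)&(v>152)&(v<250)&(w[...,2]>.074)&(w[...,2]<.09); P=onz(m,.081)
r=cv2.minAreaRect((P[:,:2]*1000).astype(np.float32)); print('plate',r,np.median(w[m][:,2]))
b=(u>265)&(u<372)&(v>92)&(v<155)&(hsv[...,1]>120)&(hsv[...,2]>60)
yaw=np.radians(14); X=np.array([np.cos(yaw),np.sin(yaw),0]);Y=np.array([-X[1],X[0],0])
rim=b&(w[...,2]>.108); print('rim z',np.percentile(w[rim][:,2],[50,90,98]),rim.sum(),'x',np.percentile(w[rim]@X,[2,50,98]),'y',np.percentile(w[b]@Y,[1,50,99]),(w[b]@Y).min()/2+(w[b]@Y).max()/2)
print('barrel top',[np.round([*(w[vv,318]@np.c_[X,Y]),w[vv,318,2]],4).tolist() for vv in range(92,160,3)])
pc=P@X; py=P@Y; print('plate ext',np.percentile(pc,[.3,99.7]),np.percentile(py,[1,50,99]))
o=env.get_obs(); print('tcp',o['tool_pos']@X,o['tool_pos']@Y)
```

```text
plate ((562.5042114257812, 235.54444885253906), (90.88502502441406, 55.45547103881836), 14.394025802612305) 0.0809478035149796
rim z [0.11466462 0.11696449 0.11905623] 722 x [0.68540127 0.69028553 0.69530012] y [0.05513243 0.09166254 0.12901533] 0.09237455723270646
barrel top [[0.703, 0.0916, 0.0967], [0.7001, 0.0916, 0.0983], [0.697, 0.0915, 0.1045], [0.6934, 0.0914, 0.1174], [0.6909, 0.0914, 0.1172], [0.6885, 0.0914, 0.1163], [0.6859, 0.0914, 0.1174], [0.6841, 0.0916, 0.1032], [0.6814, 0.0916, 0.1051], [0.6788, 0.0916, 0.1044], [0.6762, 0.0916, 0.1057], [0.6737, 0.0916, 0.1056], [0.6711, 0.0916, 0.105], [0.6685, 0.0916, 0.1046], [0.6659, 0.0916, 0.1045], [0.6634, 0.0916, 0.1053], [0.6607, 0.0916, 0.104], [0.6582, 0.0916, 0.1048], [0.6556, 0.0917, 0.1043], [0.653, 0.0917, 0.1045], [0.6489, 0.0919, 0.08], [0.6463, 0.0919, 0.0819], [0.6434, 0.0919, 0.0804]]
plate ext [0.5575399 0.6480813] [0.06520465 0.09222521 0.11958745]
tcp 0.5909357565246979 0.08819079508630955
```

```bash
python3 -m creep '{"translation":[[0.49,-0.03,0.2],[0.48,-0.02,0.2],[0,0,0.5],[0,0,0.4],[0,0,0.3]],"turn":[[0,0,0],[0,0,0],[0,0,0],[0,0,0],[0,0,0]],"grip":[0,0,0,0,0]}' ;  python3 -m creep '{"translation":[[0,0,0.2],[0,0,0.11],[0,0,0],[0,0,0]],"turn":[[0,0,0],[0,0,0],[0,0,0],[0,0,0]],"grip":[0,0,0,0]}'
```

```text
time_s: 4.2
tool_pos: [0.6257, 0.2514, 0.1325]
tool_rot: [180.0, 0.1, 14.0]
force: [0.0, -0.7, 0.5]
grip_width: 0.0006
grasp_force: 0.0
time_s: 4.7
tool_pos: [0.6267, 0.2526, 0.1109]
tool_rot: [-180.0, -0.1, 14.1]
force: [-0.9, 0.5, 0.6]
grip_width: 0.0006
grasp_force: 0.0
```

```bash
python3 -m creep '{"translation":[[0.06,0,0],[0.04,0,0],[0.03,0,0],[0,0,0]],"turn":[[0,0,0],[0,0,0],[0,0,0],[0,0,0]],"grip":[0,0,0,0]}'
```

```text
time_s: 5.2
tool_pos: [0.6335, 0.2543, 0.1101]
tool_rot: [179.9, 0.4, 14.1]
force: [-8.5, -3.3, 6.8]
grip_width: 0.0004
grasp_force: 4.6
```

```bash
python3 -m creep '{"translation":[[0.05,0,0],[0.05,0,0],[0.05,0,0],[0,0,0]],"turn":[[0,0,0],[0,0,0],[0,0,0],[0,0,0]],"grip":[0,0,0,0]}'
```

```text
time_s: 5.7
tool_pos: [0.6446, 0.2572, 0.1101]
tool_rot: [179.9, 0.4, 14.1]
force: [-11.2, -3.8, 7.8]
grip_width: 0.0005
grasp_force: 5.5
```

```bash
python3 -m creep '{"translation":[[0.04,0,0],[0.025,0,0],[0,0,0],[0,0,0],[0,0,0]],"turn":[[0,0,0],[0,0,0],[0,0,0],[0,0,0],[0,0,0]],"grip":[0,0,0,0,0]}'; python3 -m creep '{"translation":[[0,0,0],[0,0,0],[0,0,0],[0,0,0],[0,0,0]],"turn":[[0,0,0],[0,0,0],[0,0,0],[0,0,0],[0,0,0]],"grip":[0,0,0,0,0]}'
python3 - <<'E'
from h import *
d=np.load('w2.npz')
c=cam('wrist'); np.savez('w3.npz',**c); cv2.imwrite('pics/w3.png',c['frame'][:,:,::-1])
E
```

```text
time_s: 6.32
tool_pos: [0.649, 0.2581, 0.11]
tool_rot: [179.9, 0.5, 14.1]
force: [-11.4, -4.6, 7.4]
grip_width: 0.0003
grasp_force: 6.2
time_s: 6.95
tool_pos: [0.6489, 0.2582, 0.11]
tool_rot: [179.9, 0.5, 14.1]
force: [-12.1, -3.9, 8.0]
grip_width: 0.0006
grasp_force: 6.2
```

View pics/w3.png

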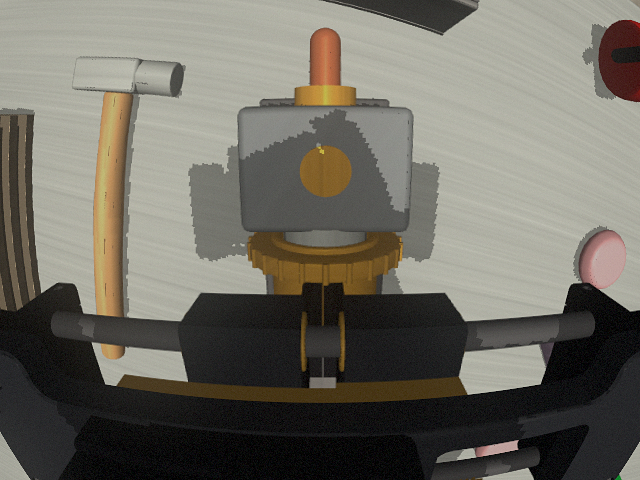

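The rim (row 250) is close behind the fingers, near the block, so it has been pulled back. The plate is hidden here, so I'll check it with the top camera numerically.

Run:
```python
from h import *
X=np.array([.9703,.2419,0]);Y=np.array([-.2419,.9703,0])
for n in('top','scene'):
    c=cam(n); w=cloud(c); s=w@X; t=w@Y
    m=(abs(t-.0922)<.02)&(s>.42)&(s<.64)&(w[...,2]>.072)&(w[...,2]<.09)
    e=(abs(t-.0922)<.0275)&(abs(t-.0922)>.019)&(s>.42)&(s<.66)&(w[...,2]>.072)&(w[...,2]<.09)
    print(n,m.sum(),np.percentile(s[m],[1,50,99]),'shoulders',np.percentile(s[e],[2,98]) if e.sum() else 0)
print(env.get_obs()['tool_pos']@X)
```

```text
top 4 [0.63349753 0.63764656 0.63923294] shoulders [0.6522921  0.65816081]
scene 2 [0.62205385 0.62275762 0.62346139] shoulders [0.65676988 0.65962123]
0.6921398658777875
```

```bash
python3 - <<'E'
from h import *
X=np.array([.9703,.2419,0]);Y=np.array([-.2419,.9703,0])
c=dict(np.load('w3.npz')); c['R']=cv2.Rodrigues(c['rvec'])[0]; c['t']=c['tvec'].ravel(); w=wcloud(c)
v,u=np.mgrid[:480,:640]; hsv=cv2.cvtColor(c['frame'],cv2.COLOR_RGB2HSV)
m=(v>225)&(v<292)&(u>245)&(u<405)&(hsv[...,1]>120)&(np.hypot(w@Y-.0922,w[...,2]-.075)>.037)
print(m.sum(),np.percentile(w[m]@X,[2,50,98]), 'before: rim .685-.695')
E
python3 -m creep '{"translation":[[0,0,0],[-0.1,0,0],[-0.2,0,0],[-0.05,0,-0.3],[0,0,-0.5]],"turn":[[0,0,0],[0,0,0],[0,0,0],[0,0,0],[0,0,0]],"grip":[0,0,0,0,0]}'
python3 -m creep '{"translation":[[-0.55,0,-0.5],[-0.55,0,-0.5],[-0.55,0,-0.1],[0,0,0],[0,0,0]],"turn":[[0,0,0],[0,0,0],[0,0,0],[0,0,0],[0,0,0]],"grip":[1,1,1,1,1]}'
python3 - <<'E'
from h import *
c=cam('wrist'); np.savez('w4.npz',**c); cv2.imwrite('pics/w4.png',c['frame'][:,:,::-1])
E
```

```text
3844 [0.70250625 0.70907306 0.71277046] before: rim .685-.695
time_s: 7.72
tool_pos: [0.6258, 0.2518, 0.1749]
tool_rot: [180.0, 0.0, 14.1]
force: [0.1, 0.1, -0.4]
grip_width: 0.0005
grasp_force: 0.0
time_s: 8.35
tool_pos: [0.499, 0.2201, 0.2632]
tool_rot: [180.0, -0.2, 14.1]
force: [0.4, -0.2, 0.4]
grip_width: 0.0427
grasp_force: 0.0
```

View pics/w4.png

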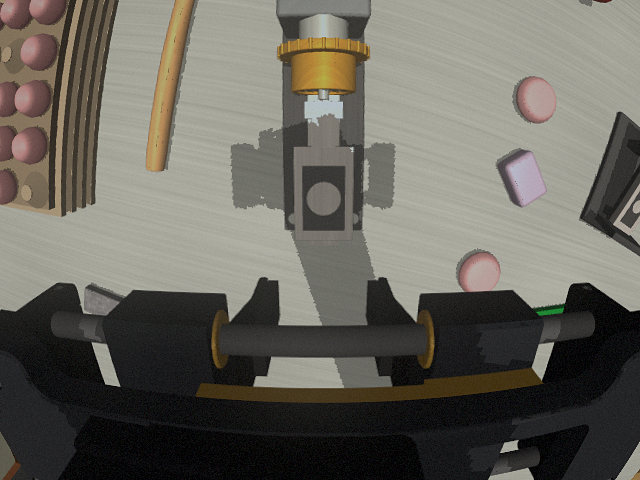

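The rim travelled about 17 mm and the sleeve has sprung home. The plate is out at (293–353, 147–240), with its tang at (325,110). I'll measure it for the grasp.

Run:
```python
from h import *
X=np.array([.9703,.2419,0]);Y=np.array([-.2419,.9703,0])
c=dict(np.load('w4.npz')); c['R']=cv2.Rodrigues(c['rvec'])[0]; c['t']=c['tvec'].ravel(); w=wcloud(c)
v,u=np.mgrid[:480,:640]; hsv=cv2.cvtColor(c['frame'],cv2.COLOR_RGB2HSV)
m=(u>275)&(u<370)&(v>146)&(v<250)&(w[...,2]>.074)&(w[...,2]<.09); d=c['d'][m]; P=c['o']+d*((.081-c['o'][2])/d[:,2])[:,None]
r=cv2.minAreaRect((P[:,:2]*1000).astype(np.float32)); print(r,np.median(w[m][:,2]),'ext',np.percentile(P@X,[.3,99.7]),np.percentile(P@Y,[1,99]))
b=(u>270)&(u<375)&(v>35)&(v<70)&(hsv[...,1]>120)&(w[...,2]>.108); print('rim',np.percentile(w[b]@X,[2,98]))
o=env.get_obs(); print(o['tool_pos'],o['tool_rot'],'s,t',o['tool_pos']@X,o['tool_pos']@Y, o['grip_width'])
```

```text
((517.8880615234375, 224.2427520751953), (88.34822082519531, 56.483036041259766), 14.089122772216797) 0.08094018717140597 ext [0.51259023 0.60083983] [0.06479978 0.11969714]
rim [0.68562778 0.69487466]
[0.49898914 0.22006326 0.26242872] [-1.79986600e+02 -9.82092150e-02  1.40485625e+01] s,t 0.5374024619884535 0.09282190595193245 0.04628651752056784
```

```bash
python3 -m creep '{"translation":[[0.25,0.01,0],[0,0,0.3],[0,0,0.3],[0,0,0.35],[0,0,0.35]],"turn":[[0,0,0],[0,0,0],[0,0,0],[0,0,0],[0,0,0]],"grip":[1,1,1,1,1]}'
python3 -m creep '{"translation":[[0,0,0],[0,0,0.4],[0,0,0.4],[0,0,0.3],[0,0,0.15]],"turn":[[0,0,0],[0,0,0],[0,0,0],[0,0,0],[0,0,0]],"grip":[1,1,1,1,1]}'
python3 -m creep '{"translation":[[0,0,0],[0,0,0],[0,0,0],[0,0,0],[0,0,0]],"turn":[[0,0,0],[0,0,0],[0,0,0],[0,0,0],[0,0,0]],"grip":[1,0.55,0.5,0.5,0.5]}' 25
```

```text
time_s: 9.02
tool_pos: [0.5182, 0.2244, 0.1561]
tool_rot: [-179.9, 0.1, 14.1]
force: [-0.2, -0.3, 0.5]
grip_width: 0.0862
grasp_force: 0.0
time_s: 9.65
tool_pos: [0.5178, 0.2243, 0.0573]
tool_rot: [-180.0, 0.0, 14.1]
force: [0.4, 0.4, 0.0]
grip_width: 0.0866
grasp_force: 0.0
time_s: 10.28
tool_pos: [0.5174, 0.2241, 0.0581]
tool_rot: [180.0, -0.0, 14.1]
force: [-0.5, 0.6, 1.5]
grip_width: 0.056
grasp_force: 25.0
```

```bash
python3 -m creep '{"translation":[[0,0,-0.15],[0,0,-0.3],[0,0,-0.5],[0,0,-0.5],[0,0,-0.5]],"turn":[[0,0,0],[0,0,0],[0,0,0],[0,0,0],[0,0,0]],"grip":[0.5,0.5,0.5,0.5,0.5]}' 30
python3 -m creep '{"translation":[[0,0,-0.3],[0,0,-0.2],[0,0,0]],"turn":[[0,0,0.038],[0,0,0.04],[0,0,0]],"grip":[0.5,0.5,0.5]}'
python3 -m creep '{"translation":[[0.05,0.3,0],[0.05,0.5,0],[0.05,0.5,0],[0.05,0.5,0],[0.05,0.5,0]],"turn":[[0,0,0],[0,0,0],[0,0,0],[0,0,0],[0,0,0]],"grip":[0.5,0.5,0.5,0.5,0.5]}'
python3 -m creep '{"translation":[[0.05,0.5,0],[0.05,0.5,0],[0.05,0.5,0],[0.05,0.5,0],[0,0.3,0]],"turn":[[0,0,0],[0,0,0],[0,0,0],[0,0,0],[0,0,0]],"grip":[0.5,0.5,0.5,0.5,0.5]}'
python3 -m creep '{"translation":[[0,0,0],[0,0,0],[0,0,0],[0,0,0]],"turn":[[0,0,0.036],[0,-0.048,0],[0,-0.0475,0],[0,0,0]],"grip":[0.5,0.5,0.5,0.5]}'
```

```text
time_s: 10.9
tool_pos: [0.5166, 0.224, 0.2151]
tool_rot: [180.0, 0.0, 14.1]
force: [1.1, -0.1, -5.0]
grip_width: 0.0554
grasp_force: 30.0
time_s: 11.28
tool_pos: [0.5175, 0.2246, 0.2551]
tool_rot: [-180.0, -0.1, 0.1]
force: [0.1, 0.7, -3.9]
grip_width: 0.0555
grasp_force: 30.0
time_s: 11.9
tool_pos: [0.5365, 0.0389, 0.2524]
tool_rot: [180.0, 0.1, 0.2]
force: [-0.9, 0.0, -2.8]
grip_width: 0.0555
grasp_force: 30.0
time_s: 12.52
tool_pos: [0.5524, -0.1464, 0.252]
tool_rot: [-180.0, 0.2, 0.1]
force: [-0.5, -0.6, -3.2]
grip_width: 0.0559
grasp_force: 30.0
time_s: 13.02
tool_pos: [0.554, -0.1434, 0.2483]
tool_rot: [-179.8, 17.6, -6.2]
force: [0.4, 0.5, -4.7]
grip_width: 0.0556
grasp_force: 30.0
```

The tilt went the wrong way, so I'm reversing it.

```bash
python3 -m creep '{"translation":[[0,0,0],[0,0,0],[0,0,0],[0,0,0],[0,0,0]],"turn":[[0,0.0483,0],[0,0.0483,0],[0,0.0483,0],[0,0.0483,0],[0,0,0]],"grip":[0.5,0.5,0.5,0.5,0.5]}'
cat > rel.py <<'E'
from h import *
c=cam('wrist'); o=env.get_obs(); Rt=R.from_euler('xyz',o['tool_rot'],degrees=True).as_matrix(); p=np.array(o['tool_pos'])
y=np.radians(-6.45); X=np.array([np.cos(.3)*np.cos(y),np.cos(.3)*np.sin(y),np.sin(.3)]); Y=np.array([-np.sin(y),np.cos(y),0]); N=np.cross(X,Y)
L=np.array([.6190,-.1837,.0608])  # lower plate top centre
foot=L-.045*X-.012*N
g=p-env.grip_point_offset*Rt[:,2]; 
print('rot',o['tool_rot'],'grasp pt in shelf',np.round((g-foot)@np.c_[X,Y,N],4))
print('tool x,z in shelf',np.round(Rt[:,0]@np.c_[X,Y,N],3),np.round(Rt[:,2]@np.c_[X,Y,N],3),o['time_s'],o['force'])
w=wcloud(c); np.savez('wl.npz',**c)
E
python3 - <<'E'
from rel import *
cv2.imwrite('pics/w5.png',c['frame'][:,:,::-1])
E
```

```text
time_s: 13.65
tool_pos: [0.5483, -0.1438, 0.2522]
tool_rot: [179.8, -17.4, -6.4]
force: [-0.7, -0.3, -4.0]
grip_width: 0.0557
grasp_force: 30.0
rot [179.8226116  -17.52731559  -6.41563448] grasp pt in shelf [0.0331 0.0319 0.2364]
tool x,z in shelf [1.    0.001 0.006] [ 0.006 -0.003 -1.   ] 13.7 [ 0.79624629 -0.31683066 -2.37556348]
```

View pics/w5.png

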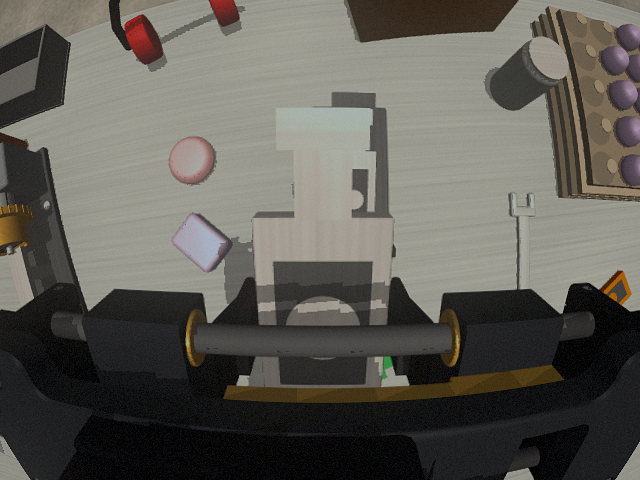

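The held plate covers (253–392, 107–385), with its tang toward the top at (275–372, 107–150). The rack lies below and to its right. Next I'll measure the held plate in the shelf frame.

Run:
```python
from rel import *
v,u=np.mgrid[:480,:640]; q=(w-foot)@np.c_[X,Y,N]
m=(u>248)&(u<396)&(v>100)&(v<280)&(q[...,2]>.2)&(q[...,2]<.28); a=q[m]
A=np.c_[a[:,:2],np.ones(len(a))]; s=np.linalg.lstsq(A,a[:,2],rcond=None)[0]; print('plane tilt x,y',s, 'med z',np.median(a[:,2]),(A@s-a[:,2]).std())
m=m.astype(np.uint8); print('x max',np.percentile(a[:,0],[99,99.8]))
for lo,hi in((.05,.06),(.06,.07),(.08,.09),(.1,.112)):
    t=a[(a[:,0]>lo)&(a[:,0]<hi)]; print(lo,len(t),np.percentile(t[:,1],[1,99]) if len(t) else '')
sh=a[abs(a[:,1]-.0319)>.02]; print('shoulder+head x hist',np.histogram(sh[:,0],np.arange(.04,.14,.005)))
```

```text
rot [179.87599471 -17.628389    -6.39307899] grasp pt in shelf [0.0353 0.0321 0.2368]
tool x,z in shelf [1.    0.001 0.008] [ 0.008 -0.002 -1.   ] 13.75 [ 0.0720474   0.33660563 -3.0547402 ]
plane tilt x,y [ 0.00560557 -0.00321629  0.24020185] med z 0.24074920233348898 0.001555519802024198
x max [0.1194549 0.119982 ]
0.05 2407 [0.00481746 0.05949374]
0.06 3357 [0.00480254 0.05935328]
0.08 1474 [0.02125884 0.04295943]
0.1 2568 [0.01508957 0.04906746]
shoulder+head x hist (array([ 25,   0, 242, 445, 449, 471, 479, 553,   0,   0,   0,   0,   0,
         0,   0,   0,   0,   0,   0]), array([0.04 , 0.045, 0.05 , 0.055, 0.06 , 0.065, 0.07 , 0.075, 0.08 ,
       0.085, 0.09 , 0.095, 0.1  , 0.105, 0.11 , 0.115, 0.12 , 0.125,
       0.13 , 0.135]))
```

```bash
python3 -m creep '{"translation":[[0.08,0.2,0],[0.08,0.2,0.2],[0,0,0.4],[0,0,0.45],[0,0,0.45]],"turn":[[0,-0.002,0],[0,0,0],[0,0,0],[0,0,0],[0,0,0]],"grip":[0.5,0.5,0.5,0.5,0.5]}'
python3 -m creep '{"translation":[[0,0,0.4],[0,0,0.3],[0,0,0.2],[0,0,0],[0,0,0]],"turn":[[0,0,0],[0,0,0],[0,0,0],[0,0,0],[0,0,0]],"grip":[0.5,0.5,0.5,0.5,0.5]}'
python3 - <<'E'
from rel import *
cv2.imwrite('pics/w6.png',c['frame'][:,:,::-1])
E
```

```text
time_s: 14.38
tool_pos: [0.5996, -0.1827, 0.1419]
tool_rot: [-180.0, -17.2, -6.5]
force: [0.1, 0.1, -3.0]
grip_width: 0.0556
grasp_force: 30.0
time_s: 15.0
tool_pos: [0.6195, -0.1838, 0.0752]
tool_rot: [180.0, -17.3, -6.4]
force: [-0.4, 0.7, -2.7]
grip_width: 0.0556
grasp_force: 30.0
rot [179.96069143 -17.34127042  -6.43282094] grasp pt in shelf [ 0.0498 -0.0001  0.0446]
tool x,z in shelf [1.    0.    0.003] [ 0.003 -0.001 -1.   ] 15.05 [-0.02455309 -0.09397702 -2.93358366]
```

View pics/w6.png

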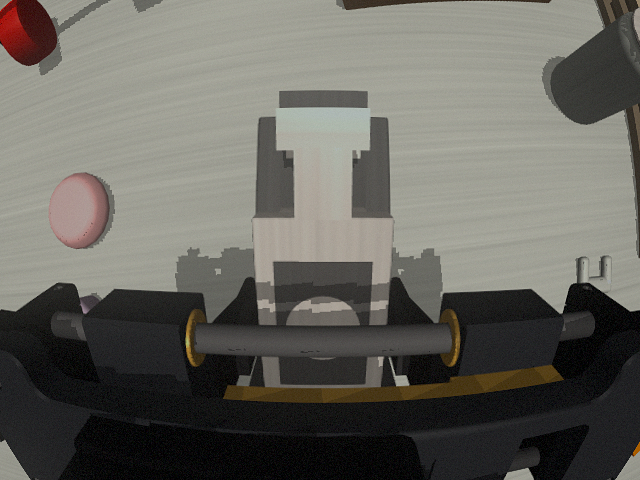

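The held plate is centred over the rack: the shelf (257–390) sits evenly about the plate's columns 253–393, and the tangs overlap. I'm lowering it.

```bash
python3 -m creep '{"translation":[[0,0,0.1],[0,0,0.1],[0,0,0.04],[0,0,0],[0,0,0]],"turn":[[0,0,0],[0,0,0],[0,0,0],[0,0,0],[0,0,0]],"grip":[0.5,0.5,0.5,0.5,0.5]}'; python3 -c "import rel"
```

```text
time_s: 15.68
tool_pos: [0.6243, -0.1841, 0.056]
tool_rot: [180.0, -17.2, -6.4]
force: [-0.0, 0.9, -4.3]
grip_width: 0.0558
grasp_force: 30.0
rot [179.99018256 -17.24552822  -6.43570668] grasp pt in shelf [0.0487 0.0002 0.0246]
tool x,z in shelf [1.    0.    0.001] [ 0.001 -0.    -1.   ] 15.725 [-0.40914597  0.06591979 -3.98005747]
```

```bash
python3 -m creep '{"translation":[[-0.03,0,0.02],[0,0,0.02],[0,0,0],[0,0,0]],"turn":[[0,0,0],[0,0,0],[0,0,0],[0,0,0]],"grip":[0.5,0.5,0.5,0.5]}'; python3 -m creep '{"translation":[[0,0,0.02],[0,0,0],[0,0,0]],"turn":[[0,0,0],[0,0,0],[0,0,0]],"grip":[0.5,0.5,0.5]}';python3 -c "import rel"
```

```text
time_s: 16.23
tool_pos: [0.6229, -0.1839, 0.0521]
tool_rot: [180.0, -17.2, -6.4]
force: [-0.7, 0.1, -3.0]
grip_width: 0.0553
grasp_force: 30.0
time_s: 16.6
tool_pos: [0.6235, -0.184, 0.0509]
tool_rot: [180.0, -17.2, -6.4]
force: [-3.5, 1.1, 0.9]
grip_width: 0.0554
grasp_force: 30.0
rot [179.98331183 -17.25078283  -6.43575954] grasp pt in shelf [0.0464 0.0002 0.0199]
tool x,z in shelf [1.    0.    0.001] [ 0.001 -0.    -1.   ] 16.65 [-2.68953561  0.35410875  0.61264543]
```

```bash
python3 -m creep '{"translation":[[0,0,0],[0,0,0],[0,0,0],[0,0,0],[0,0,0]],"turn":[[0,0,0],[0,0,0],[0,0,0],[0,0,0],[0,0,0]],"grip":[0.66,0.7,0.8,0.9,0.9]}'
python3 -m creep '{"translation":[[0,0,-0.1],[0,0,-0.3],[0,0,-0.5],[0,0,-0.6],[0,0,-0.6]],"turn":[[0,0,0],[0,0,0],[0,0,0],[0,0,0],[0,0,0]],"grip":[0.9,0.9,0.9,0.9,0.9]}'
python3 -m creep '{"translation":[[-0.3,0,-0.3],[0,0,0],[0,0,0]],"turn":[[0,0,0],[0,0,0],[0,0,0]],"grip":[0.9,0.9,0.9]}'
python3 - <<'E'
from rel import *
cv2.imwrite('pics/w7.png',c['frame'][:,:,::-1])
v,u=np.mgrid[:480,:640]; q=(w-foot)@np.c_[X,Y,N]
m=(q[...,2]>.018)&(q[...,2]<.03)&(abs(q[...,1])<.045)&(q[...,0]>.003)&(q[...,0]<.15); a=q[m]
A=np.c_[a[:,:2],np.ones(len(a))]; s=np.linalg.lstsq(A,a[:,2],rcond=None)[0]; print('tilt',s,np.median(a[:,2]))
d=c['d'][m]; P=((c['o']+d*((.024-(c['o']-foot)@N)/(d@N))[:,None])-foot)@np.c_[X,Y,N]
print('x',np.percentile(P[:,0],[.3,99.7]),'y',np.percentile(P[:,1],[.5,99.5]),cv2.minAreaRect((P[:,:2]*1000).astype(np.float32)))
E
```

```text
time_s: 17.27
tool_pos: [0.6234, -0.1839, 0.0506]
tool_rot: [180.0, -17.2, -6.4]
force: [-0.1, 0.7, -0.0]
grip_width: 0.0766
grasp_force: 0.0
time_s: 17.9
tool_pos: [0.5733, -0.1781, 0.2129]
tool_rot: [180.0, -17.3, -6.4]
force: [0.7, -0.1, 0.8]
grip_width: 0.0784
grasp_force: 0.0
time_s: 18.27
tool_pos: [0.5441, -0.1749, 0.2267]
tool_rot: [180.0, -17.2, -6.4]
force: [0.6, 0.5, -0.6]
grip_width: 0.0784
grasp_force: 0.0
rot [-179.97977968  -17.18537192   -6.42480203] grasp pt in shelf [0.0218 0.0005 0.211 ]
tool x,z in shelf [ 1.  0. -0.] [-0.  0. -1.] 18.325 [ 0.32008737 -0.07821893 -0.02103766]
tilt [-0.0023923  -0.00144329  0.02443728] 0.024290375484195274
x [0.00348739 0.1335967 ] y [-0.02738108  0.0280669 ] ((68.17435455322266, 0.33795166015625), (131.1321258544922, 56.469871520996094), 0.21152786910533905)
```

View pics/w7.png

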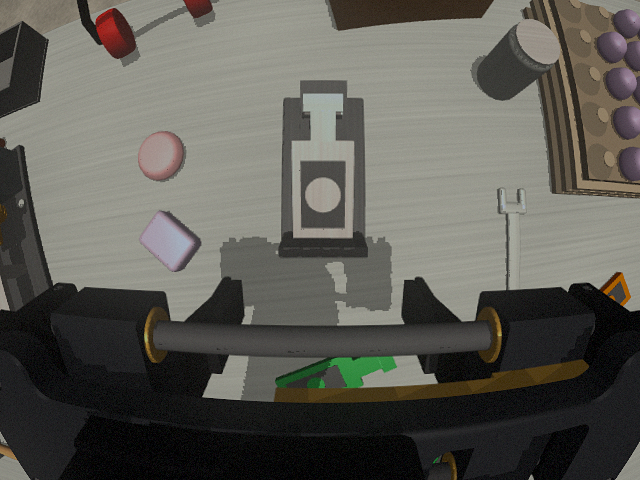

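The plate lies flat (0.1° tilt), square and centred. Its centre is about 46–47 mm up from the backstop and its top 24 mm above the shelf. The fingers are clear and the sleeve is home, so I'm handing in.

```bash
python3 -c "
from cell import env
print(env.sign_off())"
```

```text
the job is handed in; nothing more can be done
None
```

The plate was ejected and now lies flat on the lower plate, tang uphill, its straight edge about 2 mm from the backstop by my last measurement; the sleeve is home, and the job was handed in at about 18 s (no verdict was returned).

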